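# Count off the bays of a divider rack and push a gasket ring into the third

## Robot

A 6-joint arm with a two-finger parallel gripper is mounted at the origin on the work surface; the furniture and walls round the work are solid. World frame = base frame: x ahead of the robot, y to its left, z up, the work surface at z = 0. Lengths are in m, angles in rad, forces in N, time in s.
With the tool pointing down it reaches from about 0.2 to 0.875 m from the base axis. Payload 3.4 kg.
Tool frame: the origin (TCP) lies midway between the tips of the shut fingers; the grasp point (between the pads) lies 19 mm behind it; z points along the fingers, y is the line along which they close (so a half turn about z gives the same grasp; the last joint's range is limited). The gripper opens to 94 mm and grips with 3 to 60 N. Pads are 16 mm wide; open, the fingers measure 119 mm over their backs; the gripper's body (75 mm by 177 mm) begins 78 mm behind the grasp point.
Start: joints at [1.182, 0.276, 1.505, -0, 1.361, -0.121], TCP at [0.152, 0.555, 0.205] pointing down, gripper open.
Joint ranges: [-2.89, 2.89], [-0.75, 2.08], [0.22, 2.7], [-1.18, 4.32], [0.11, 2.71], [-2.7, 2.7]. Speed limits (rad/s): [2.57, 2.57, 3.14, 3.14, 3.14, 3.14].

## Interface

Orientations are given as a unit quaternion [w, x, y, z].
In Python, from workcell import env gives the robot as it stands.
- The arm moves only by the tool step_arm, never from a script. Its argument "commands" is text: rows parted by semicolons, each of 7 numbers parted by spaces: the closure, from 0 (fully open) to 1 (shut), then the shift along the tool's x, y, z normalised to -1 to 1, where 1 is 100 cm, then the turn, a rotation vector about the tool's x, y, z normalised to -1 to 1, where 1 is pi/2 rad. A call has exactly 8 rows; each row shifts and turns the commanded pose from where the row before left it, along the tool's axes as they then stand; what a row does not reach is not made up. A row lasts 1/8 s, in which the tool goes at most 62.5 mm and 10.7 degrees, less where a joint would pass 70% of its speed; a pose out of reach is approached as far as the arm can. A call with a number of a shift or a turn outside -1 to 1 is refused whole. A call with a gripper value outside its range is refused whole. The fingers move at their own pace and stop on an object; "force" is the grip in N (left out, the last holds). Time passes only in rows, so rows that do not move let the fingers close, or fill a call up. It gives the time, the measured TCP pose, the force, the opening and the grip force at its end, in the units of the state.
- env.observe(): the state, without advancing time (a new reading comes with each control period).
- env.snapshot(name): name is "scene" or "side" or "wrist"; returns (picture, depth): 400x640x3 uint8, red, green, blue; 400x640 float32, m along the optical axis (not along the pixel's ray), 0 where there is no reading.
- env.camera_params(name): a dict with "camera_matrix" (3x3 intrinsics, pixels), "R" (3x3) and "t" (3): a world point X has camera coordinates R X + t; the wrist camera has in their place "mount" (4x4, takes a point from camera to tool coordinates, whose origin is the TCP and whose axes are the flange's). Camera axes: x right, y down, z forward; pixel columns grow to the right and rows downward; lengths in m; the calibration is good to about 2 mm. A picture is of the moment at which its call begins: read the wrist's pose just before it. camera_params takes no time and is no camera call.
- env.job_done(): hands the job in; it is judged then, once.
Trained networks look in the newest picture that a camera, given by its name, has taken for a name from the list of things; names that differ only in an ending like _2 or _b are one class to them, and where a whole thing is asked for, a point or a joint stands for the part that bears it (a point fixed in the world has none). Each returns a list of dicts, best first, with "p" (0 to 1); they miss things now and then, are a little off and sometimes report something else, mostly with a low value. They report only what shows in the picture. A call takes as long as a camera call. They do not tell look-alikes from the thing itself.
- env.look_for(camera, target): "centre" ([row, column] as shares, 0 to 1, of the picture: columns of its width, rows of its height, amid what is visible of it).
- env.trace(camera, target): "pixels" (400x640 bool, what is visible of it) and "centre" ([row, column] as shares, 0 to 1, of the picture: columns of its width, rows of its height, amid what is visible of it).
The state is a dict: "time_s": time; "joint_pos": joint angles; "joint_velocities": joint speeds; "effort": joint torques, N m; "tool_pos": TCP position; "tcp_rot": TCP orientation; "contact_force": force on the tool from outside, world axes, zero at the start; "torque": the same for the moment, N m; "width": finger opening in m; "finger_force": force on a finger pad.
Only numpy, scipy, OpenCV 4.12 (cv2) and the standard library are available. Lean on these libraries where they do the work, as an engineer would, in place of code of your own. Each camera call takes 0.05 s, during which the arm holds its last target. There are 200 camera calls.

## Task

Count off the bays of the divider rack with a fingertip: starting at the end where the tall steel post stands, run the fingertip along the tabs on top of the back wall, touching the first, the second and the third tab in that order, and go no further along. Then push the gasket ring flat along the board into that third bay, right home against the back wall, without picking it up or tipping it. Leave the bolt and the spring terminal in the other bays, and the connector and the solder reel on the bench, where they are.

Things in the scene. Friction and masses are not known exactly. Their poses are not given: they have to be found in the camera images.
- rack: Fixed aluminium rack on a 205 x 452 mm board (x -145 to 60 mm) whose top is 24 mm above the bench. Origin on the bench under the rack's middle; x runs from open front to back wall, y along the bays (+y left seen from the front). Dividers 30 mm high, 3 thick (6 at the round front edge x = -41 mm), at y = 0, +-64, +-128, +-192 mm: six bays 61 wide (58 at the mouth), open on top. Back wall: face at x = 38 mm, 44 high.
- tab_a: One of six alike grey tabs, 14 (x) x 38 (y) x 6 mm (z), fixed in a row on top of the rack's back wall, one in line with each bay's centre, 26 mm between neighbours. This one is centred at x = 44, y = 160 mm of the rack. Origin at the centre of its underside, 68 mm above the bench; its top is at 74 mm. Axes as the rack's.
- tab_b: One of six alike grey tabs, 14 (x) x 38 (y) x 6 mm (z), fixed in a row on top of the rack's back wall, one in line with each bay's centre, 26 mm between neighbours. This one is centred at x = 44, y = 96 mm of the rack. Origin at the centre of its underside, 68 mm above the bench; its top is at 74 mm. Axes as the rack's.
- tab_c: One of six alike grey tabs, 14 (x) x 38 (y) x 6 mm (z), fixed in a row on top of the rack's back wall, one in line with each bay's centre, 26 mm between neighbours. This one is centred at x = 44, y = 32 mm of the rack. Origin at the centre of its underside, 68 mm above the bench; its top is at 74 mm. Axes as the rack's.
- tab_d: One of six alike grey tabs, 14 (x) x 38 (y) x 6 mm (z), fixed in a row on top of the rack's back wall, one in line with each bay's centre, 26 mm between neighbours. This one is centred at x = 44, y = -32 mm of the rack. Origin at the centre of its underside, 68 mm above the bench; its top is at 74 mm. Axes as the rack's.
- tab_e: One of six alike grey tabs, 14 (x) x 38 (y) x 6 mm (z), fixed in a row on top of the rack's back wall, one in line with each bay's centre, 26 mm between neighbours. This one is centred at x = 44, y = -96 mm of the rack. Origin at the centre of its underside, 68 mm above the bench; its top is at 74 mm. Axes as the rack's.
- tab_f: One of six alike grey tabs, 14 (x) x 38 (y) x 6 mm (z), fixed in a row on top of the rack's back wall, one in line with each bay's centre, 26 mm between neighbours. This one is centred at x = 44, y = -160 mm of the rack. Origin at the centre of its underside, 68 mm above the bench; its top is at 74 mm. Axes as the rack's.
- post: Tall steel post, 85 mm high, 24 mm across, fixed on the board just beyond the rack's left or right end (differs from run to run), its axis 16 mm outside the last divider. It marks the end where the counting starts; at the other end is only a stub 24 mm high. Origin at the centre of its foot; z up.
- gasket_ring: White gasket ring lying flat and loose on the board (its underside 24 mm above the bench) in front of the bays: 54 mm outside diameter, 10 mm high, hole about 42 mm (39 surely free), 20 to 45 g. Origin at the centre of its underside, z up. Slides with ordinary friction. Pushed home it touches the back wall, its centre then at x = 11 mm of the rack.
- bolt: Bystander: steel cap screw, 13 mm across, 46 mm high, standing loose on its head on the board in the bay at y = -96 mm of the rack. Origin at the centre of its underside.
- terminal: Bystander: black spring terminal, 50 x 20 x 22 mm, lying loose in the bay at y = 96 mm of the rack. Origin at the centre of its underside.
- connector: Bystander: black inline connector, 92 mm long, 18 mm thick, lying loose on the bench to the left, nearer the robot than the rack. Origin at the centre of its underside, y along it.
- reel: Bystander: reel of solder wire, 66 mm across, 34 mm high, standing loose on the bench to the right, nearer the robot than the rack. Origin at the centre of its underside.
Mind the look-alikes: they are no part of the job. Of the things shaped like the gasket_ring, the white one is meant.

How it is judged:
By the outcome, as a careful person would: the job done as asked, in the order asked, and still so for the second after the job is handed in, with the robot touching nothing.
It also fails if it takes over 58 s, if anything falls off the work surface, if the arm or the gripper's body presses on something with over 40 N, if the wrist force passes 120 N, or if a joint passes its speed limit or range.

## Working session

There is one attempt and no reset: what is moved stays moved. The work goes in short steps, Python scripts to look and compute and a tool call to move; the robot and the scene stay as the last step left them, time stands still between calls to the robot, and variables do not carry over. Pictures are saved under pics/ and viewed, at most 10 in all, crops included, and the job is handed in when it is done.

Besides the shell and the picture viewer there is one more tool, called after "Call:" as name(argument=value, ...), one argument or row to a line, values as JSON. step_arm: Moves the arm, as the interface text tells. Its arguments: {"type":"object","properties":{"commands":{"type":"string"},"force":{"type":"number"}},"required":["commands"]}

```bash
ls; mkdir -p pics; cat > h.py <<'E'
from workcell import env
import numpy as np, cv2
def snap(c,n):
    im,d=env.snapshot(c); cv2.imwrite(f'pics/{n}.png',im[:,:,::-1]); return im,d
def world(c,px,d):  # px: N x (row,col), depth at each
    P=env.camera_params(c);K=np.array(P["camera_matrix"]);px=np.atleast_2d(px)
    r=np.c_[(px[:,1]-K[0,2])/K[0,0],(px[:,0]-K[1,2])/K[1,1],np.ones(len(px))]*np.reshape(d,(-1,1))
    return (r-np.array(P["t"]))@np.array(P["R"])
E
python3 - <<'E'
from h import *
s=env.observe();print(s["tool_pos"],s["tcp_rot"],s["width"],s["time_s"],s["contact_force"])
for c in("scene","side"):
    im,d=snap(c,c+"0")
    for t in("rack","tab_a","post","gasket_ring","bolt","terminal","reel","connector"):
        for r in env.trace(c,t)[:6]:
            m=r["pixels"]&(d>0)
            if m.sum()<5: continue
            p=world(c,np.argwhere(m),d[m])
            print(c,t,round(r["p"],2),np.round(np.array(r["centre"])*[400,640]),np.round(np.median(p,0),3),np.round(np.percentile(p,98,0),3))
print(env.observe()["time_s"])
E
```

```text
pics
[0.15194156 0.55398581 0.20463123] [-2.11334969e-04  1.33492578e-01  9.91049418e-01 -8.59252019e-04] 0.09381880913745545 0.0 [-0.1229607  -0.56389189  0.65885829]
scene rack 0.8 [214. 308.] [0.568 0.018 0.024] [0.664 0.187 0.072]
scene rack 0.57 [199. 268.] [0.644 0.069 0.072] [0.755 0.087 0.075]
scene tab_a 0.63 [208. 250.] [0.637 0.133 0.073] [0.648 0.15  0.075]
scene tab_a 0.51 [179. 302.] [ 0.656 -0.056  0.073] [ 0.664 -0.041  0.075]
scene post 0.59 [219. 242.] [0.608 0.181 0.066] [0.654 0.189 0.109]
scene gasket_ring 0.81 [293. 263.] [0.443 0.263 0.008] [0.467 0.284 0.01 ]
scene gasket_ring 0.8 [300. 328.] [0.367 0.166 0.007] [0.392 0.188 0.01 ]
scene gasket_ring 0.73 [236. 314.] [0.507 0.064 0.03 ] [0.533 0.089 0.034]
scene gasket_ring 0.68 [270. 213.] [0.57  0.279 0.005] [0.606 0.308 0.01 ]
scene gasket_ring 0.63 [245. 387.] [ 0.379 -0.052  0.007] [ 0.407 -0.038  0.01 ]
scene reel 0.65 [209. 437.] [ 0.343 -0.234  0.031] [ 0.375 -0.219  0.035]
scene connector 0.69 [319. 308.] [0.353 0.247 0.013] [0.362 0.263 0.018]
side rack 0.61 [208. 303.] [0.569 0.025 0.023] [0.663 0.188 0.071]
side tab_a 0.57 [196. 258.] [0.644 0.07  0.072] [0.652 0.085 0.074]
side tab_a 0.43 [177. 287.] [ 0.655 -0.055  0.072] [ 0.661 -0.042  0.074]
side tab_a 0.37 [168. 297.] [ 0.661 -0.121  0.072] [ 0.963 -0.105  0.074]
side post 0.62 [225. 248.] [0.609 0.181 0.065] [0.634 0.188 0.108]
side gasket_ring 0.77 [282. 225.] [0.577 0.289 0.006] [0.604 0.31  0.009]
side gasket_ring 0.68 [297. 297.] [0.44  0.264 0.006] [0.467 0.283 0.009]
side gasket_ring 0.56 [224. 316.] [0.511 0.057 0.027] [0.541 0.087 0.033]
side gasket_ring 0.47 [225. 381.] [ 0.398 -0.053  0.005] [ 0.409 -0.039  0.009]
side bolt 0.57 [187. 275.] [0.649 0.006 0.072] [0.658 0.024 0.074]
side connector 0.44 [319. 326.] [0.366 0.298 0.011] [0.372 0.311 0.014]
0.9
```

View pics/scene0.png

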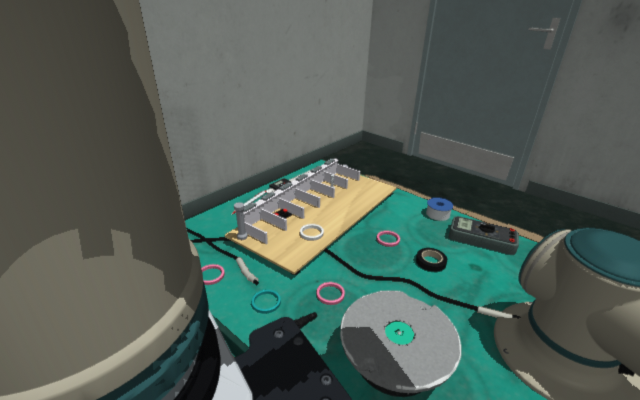

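```bash
python3 - <<'E'
from h import *
for c in("scene","side"):
    im,d=snap(c,c+"1")
    rc=np.argwhere(d>0);p=world(c,rc,d[d>0])
    # tabs
    m=(abs(p[:,2]-.0735)<.002)&(p[:,0]>.6)&(p[:,0]<.7)&(abs(p[:,1])<.22)
    q=p[m]; 
    for it in range(3):
        k=np.polyfit(q[:,1],q[:,0],1); q=q[abs(q[:,0]-np.polyval(k,q[:,1]))<.009]
    yaw=np.arctan(-k[0]); e=np.array([-np.sin(yaw),np.cos(yaw)])
    s=q[:,:2]@e; h,b=np.histogram(s,bins=np.arange(-.22,.22,.004))
    print(c,"line",k,"yaw",yaw,len(q)); print([(round(x,3),n) for x,n in zip(b,h) if n])
    cn=q[:,:2]@np.array([np.cos(yaw),np.sin(yaw)]);print("x'",np.percentile(cn,[2,50,98]))
    # ring on board
    m=(abs(p[:,2]-.034)<.002)&(p[:,0]>.45)&(p[:,0]<.56)&(p[:,1]>.02)&(p[:,1]<.11)
    q=p[m][:,:2]; print("ring",len(q),q.min(0),q.max(0),cv2.minEnclosingCircle((q*1000).astype(np.float32)))
    m=(p[:,2]>.095)&(p[:,2]<.115)&(p[:,0]>.55)&(p[:,0]<.68)&(abs(p[:,1])<.26)
    print("post",m.sum(),p[m].mean(0) if m.any() else 0)
E
```

```text
scene line [-0.09645507  0.65169029] yaw 0.09615759977394163 230
[(np.float64(-0.204), np.int64(2)), (np.float64(-0.2), np.int64(4)), (np.float64(-0.196), np.int64(5)), (np.float64(-0.192), np.int64(4)), (np.float64(-0.188), np.int64(2)), (np.float64(-0.184), np.int64(5)), (np.float64(-0.18), np.int64(3)), (np.float64(-0.176), np.int64(2)), (np.float64(-0.172), np.int64(4)), (np.float64(-0.168), np.int64(3)), (np.float64(-0.144), np.int64(1)), (np.float64(-0.14), np.int64(2)), (np.float64(-0.136), np.int64(4)), (np.float64(-0.132), np.int64(5)), (np.float64(-0.128), np.int64(4)), (np.float64(-0.124), np.int64(4)), (np.float64(-0.12), np.int64(3)), (np.float64(-0.116), np.int64(5)), (np.float64(-0.112), np.int64(3)), (np.float64(-0.108), np.int64(4)), (np.float64(-0.104), np.int64(2)), (np.float64(-0.076), np.int64(5)), (np.float64(-0.072), np.int64(3)), (np.float64(-0.068), np.int64(4)), (np.float64(-0.064), np.int64(4)), (np.float64(-0.06), np.int64(4)), (np.float64(-0.056), np.int64(5)), (np.float64(-0.052), np.int64(5)), (np.float64(-0.048), np.int64(5)), (np.float64(-0.044), np.i
[... 1969 characters left out ...]
(-0.048), np.int64(2)), (np.float64(-0.044), np.int64(2)), (np.float64(-0.016), np.int64(3)), (np.float64(-0.012), np.int64(3)), (np.float64(-0.008), np.int64(1)), (np.float64(-0.004), np.int64(3)), (np.float64(0.0), np.int64(3)), (np.float64(0.004), np.int64(2)), (np.float64(0.008), np.int64(3)), (np.float64(0.012), np.int64(4)), (np.float64(0.016), np.int64(2)), (np.float64(0.044), np.int64(1)), (np.float64(0.048), np.int64(3)), (np.float64(0.052), np.int64(2)), (np.float64(0.056), np.int64(1))]
x' [0.64114213 0.64682869 0.65378978]
ring 41 [0.4816803  0.03710526] [0.55992042 0.09450611] ((523.9605102539062, 69.83956909179688), 43.606849670410156)
post 91 [0.61005629 0.17916507 0.10417742]
```

The picture shows the post at the rack's left end (about px 219,240), so the count starts at tab_a and the third bay is the one at y = +32. The white ring is at px (233,313), in front of bay 2. The rack's yaw is about 0.0985, with its origin near (0.610, -0.031).

Call:
step_arm(
  commands="1 0 0 0 0 0 -0.116; 1 0 0 0 0 0 -0.116; 1 -0.034 -0.036 0 0 0 0; 1 -0.034 -0.036 0 0 0 0; 1 -0.034 -0.036 0 0 0 0; 1 -0.034 -0.036 0 0 0 0; 1 -0.034 -0.036 0 0 0 0; 1 -0.034 -0.036 0 0 0 0",
  force=20,
)

```text
time_s: 2.0
tool_pos: [0.3772, 0.3581, 0.2057]
tcp_rot: [0.0, -0.048, 0.999, 0.0]
contact_force: [-0.1, 0.3, 0.4]
width: 0.0173
finger_force: 0.0
```

```bash
cat >> h.py <<'E'
from scipy.spatial.transform import Rotation as Ro
YAW=.0985; C=np.array([.610,-.0313])
def R(): q=env.observe()["tcp_rot"]; return Ro.from_quat([*q[1:],q[0]]).as_matrix()
def torack(p): p=np.atleast_2d(p);c,s=np.cos(YAW),np.sin(YAW); d=p[:,:2]-C; return np.c_[d@[c,s],d@[-s,c],p[:,2]]
def st():
    s=env.observe();print("t",s["time_s"],"tcp",np.round(s["tool_pos"],4),"rack mm",np.round(torack(s["tool_pos"])*1e3,1),"toolyaw err",np.round(np.arctan2(R()[1,1],R()[0,1])-np.pi/2-YAW,4),"z",np.round(R()[:,2],3),"F",np.round(s["contact_force"],2),"w",round(s["width"],4))
def wcloud(n):
    Rm=R();t=np.array(env.observe()["tool_pos"]); im,d=snap("wrist",n)
    P=env.camera_params("wrist");K=np.array(P["camera_matrix"]);M=np.array(P["mount"])
    v,u=np.mgrid[:400,:640]; c=np.stack([(u-K[0,2])/K[0,0]*d,(v-K[1,2])/K[1,1]*d,d],-1)
    return im,d,(c@M[:3,:3].T+M[:3,3])@Rm.T+t
E
python3 -c "
from h import *
st()"
```

```text
t 2.0 tcp [0.3772 0.3581 0.2057] rack mm [[-193.3  410.4  205.7]] toolyaw err -0.0019 z [ 0.001  0.001 -1.   ] F [-0.06  0.34  0.39] w 0.0173
```

Call:
step_arm(
  commands="1 -0.034 -0.036 0 0 0 0; 1 -0.034 -0.036 0 0 0 0; 1 -0.034 -0.036 0 0 0 0; 1 -0.034 -0.036 0 0 0 0; 1 -0.034 -0.036 0 0 0 0; 1 -0.034 -0.036 0 0 0 0; 1 -0.02 -0.03 0 0 0 0; 1 0 0 0 0 0 0",
)

```text
time_s: 3.0
tool_pos: [0.6243, 0.1338, 0.2048]
tcp_rot: [-0.0, -0.047, 0.999, -0.0]
contact_force: [0.4, 0.1, -0.9]
width: 0.0003
finger_force: 0.0
```

```bash
python3 - <<'E'
from h import *
st(); im,d,p=wcloud("w1"); ok=d>0
m=ok&(abs(p[...,2]-.074)<.003); q=torack(p[m]); q=q[(abs(q[:,0]-.044)<.02)&(abs(q[:,1])<.25)]
print("tabs n",len(q)); 
if len(q):
    k=np.polyfit(q[:,1],q[:,0],1);print(k,np.percentile(q[:,0],[2,50,98]),q[:,2].mean())
    h,b=np.histogram(q[:,1],bins=np.arange(-.25,.25,.004));print([(round(x*1e3),int(n)) for x,n in zip(b,h) if n])
m=ok&(abs(p[...,2]-.034)<.003);q=torack(p[m]);q=q[(q[:,0]<-.055)&(q[:,0]>-.14)&(abs(q[:,1]-.104)<.05)]
if len(q):print("ring",len(q),q.min(0),q.max(0),cv2.minEnclosingCircle((q[:,:2]*1000).astype(np.float32)))
E
```

```text
t 3.0 tcp [0.6243 0.1338 0.2048] rack mm [[ 30.4 162.9 204.8]] toolyaw err -0.0052 z [-0. -0. -1.] F [ 0.42  0.11 -0.92] w 0.0003
tabs n 2799
[0.00962554 0.04346957] [0.0365959  0.04355608 0.05142176] 0.07380712597626113
[(-154, 21), (-150, 51), (-146, 68), (-142, 38), (-118, 2), (-114, 49), (-110, 59), (-106, 58), (-102, 53), (-98, 57), (-94, 59), (-90, 52), (-86, 52), (-82, 65), (-78, 33), (-54, 4), (-50, 47), (-46, 55), (-42, 58), (-38, 55), (-34, 52), (-30, 59), (-26, 56), (-22, 53), (-18, 56), (-14, 32), (10, 4), (14, 48), (18, 54), (22, 52), (26, 52), (30, 51), (34, 53), (38, 56), (42, 56), (46, 59), (50, 24), (74, 5), (78, 53), (82, 58), (86, 54), (90, 56), (94, 60), (98, 55), (102, 58), (106, 50), (110, 60), (114, 14), (138, 12), (142, 55), (146, 55), (150, 56), (154, 55), (158, 56), (162, 56), (166, 55), (170, 56), (174, 54), (178, 12), (186, 1)]
ring 794 [-0.11880072  0.07708041  0.03108432] [-0.06584429  0.13031648  0.03689944] ((-92.64293670654297, 103.58394622802734), 26.836353302001953)
```

View pics/w1.png

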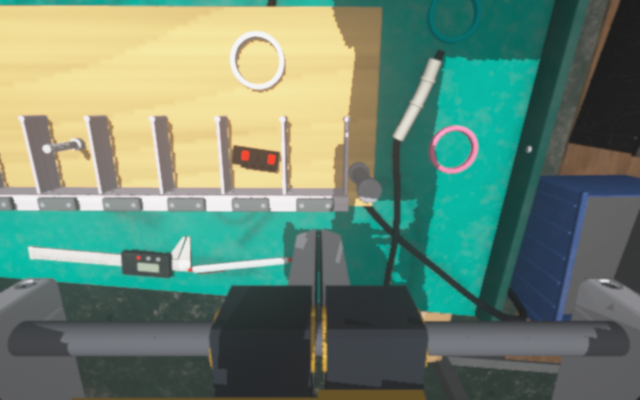

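The wrist view matches the rack model: the tabs lie in a row at about px (205,57…315), the post is at (185,365), and the ring at (62,257). That puts the ring at rack (-93, 104), in front of bay 2.

Call:
step_arm(
  commands="1 -0.0135 -0.002 0 0 0 0; 1 0 0 0.04 0 0 0; 1 0 0 0.04 0 0 0; 1 0 0 0.03 0 0 0; 1 0 0 0.013 0 0 0; 1 0 0 0 0 0 0; 1 0 0 0.002 0 0 0; 1 0 0 0 0 0 0",
)

```text
time_s: 4.05
tool_pos: [0.6372, 0.1355, 0.0818]
tcp_rot: [0.001, -0.048, 0.999, 0.0]
contact_force: [-0.7, -0.7, 0.5]
width: 0.0007
finger_force: 0.0
```

```bash
python3 -c "
from h import *
st()"
```

```text
t 4.05 tcp [0.6372 0.1355 0.0818] rack mm [[ 43.5 163.3  81.8]] toolyaw err -0.0018 z [ 0.002  0.    -1.   ] F [-0.67 -0.68  0.55] w 0.0007
```

Call:
step_arm(
  commands="1 0 -0.003 0.003 0 0 0; 1 0 0 0.002 0 0 0; 1 0 0 0.001 0 0 0; 1 0 0 0.001 0 0 0; 1 0 0 0.001 0 0 0; 1 0 0 0.001 0 0 0; 1 0 0 0 0 0 0; 1 0 0 0 0 0 0",
)

```text
time_s: 5.05
tool_pos: [0.6367, 0.1322, 0.0742]
tcp_rot: [0.001, -0.048, 0.999, -0.0]
contact_force: [-3.4, -0.6, 13.2]
width: 0.0006
finger_force: 6.4
```

Tab 1 is touched, at 13 N and 74 mm. I'll lift, move on to tab 2 and touch it.

Call:
step_arm(
  commands="1 0 0 -0.007 0 0 0; 1 0 -0.02 0 0 0 0; 1 0 -0.024 0 0 0 0; 1 0 -0.02 0 0 0 0; 1 0 0 0.003 0 0 0; 1 0 0 0.002 0 0 0; 1 0 0 0.002 0 0 0; 1 0 0 0 0 0 0",
)

```text
time_s: 6.05
tool_pos: [0.643, 0.0672, 0.0742]
tcp_rot: [0.001, -0.049, 0.999, -0.002]
contact_force: [-3.6, -5.0, 11.7]
width: 0.0005
finger_force: 6.7
```

```bash
python3 -c "
from h import *
st()"
```

```text
t 6.05 tcp [0.643  0.0672 0.0742] rack mm [[42.5 94.8 74.2]] toolyaw err -0.0006 z [ 0.002 -0.003 -1.   ] F [-3.62 -5.05 11.71] w 0.0005
```

Call:
step_arm(
  commands="1 0 0 -0.007 0 0 0; 1 -0.001 -0.02 0 0 0 0; 1 0 -0.022 0 0 0 0; 1 0 -0.02 0 0 0 0; 1 0 0 0.003 0 0 0; 1 0 0 0.002 0 0 0; 1 0 0 0.002 0 0 0; 1 0 0 0 0 0 0",
)

```text
time_s: 7.05
tool_pos: [0.6499, 0.0055, 0.0742]
tcp_rot: [0.001, -0.049, 0.999, -0.002]
contact_force: [-2.8, -4.0, 13.0]
width: 0.0005
finger_force: 6.5
```

```bash
python3 -c "
from h import *
st()"
```

```text
t 7.05 tcp [0.6499 0.0055 0.0742] rack mm [[43.3 32.7 74.2]] toolyaw err -0.0008 z [ 0.001 -0.003 -1.   ] F [-2.77 -3.97 13.01] w 0.0005
```

All three tabs are touched in order. I'll lift and move over the ring's hole.

Call:
step_arm(
  commands="1 0 0 -0.04 0 0 0; 1 0 0 -0.04 0 0 0; 1 0.045 0.01 0 0 0 0; 1 0.045 0.02 0 0 0 0; 1 0.046 0.02 0 0 0 0; 1 0 0.021 0 0 0 0; 1 0 0 0 0 0 0; 1 0 0 0 0 0 0",
)

```text
time_s: 8.05
tool_pos: [0.5082, 0.0644, 0.1514]
tcp_rot: [0.0, -0.049, 0.999, -0.0]
contact_force: [-0.1, 0.1, -0.2]
width: 0.0006
finger_force: 0.0
```

```bash
cat > ring.py <<'E'
from h import *
import sys
st(); im,d,p=wcloud(sys.argv[1]); x0,y0=map(float,sys.argv[2:4])
m=(d>0)&(abs(p[...,2]-.034)<.003)&(im.min(2)>120); q=torack(p[m]); q=q[(abs(q[:,0]-x0)<.035)&(abs(q[:,1]-y0)<.035)]
print("ring",len(q))
if len(q)>5: print(q.min(0),q.max(0),cv2.minEnclosingCircle((q[:,:2]*1000).astype(np.float32)))
E
python3 ring.py w2 -.0926 .1036
```

```text
t 8.05 tcp [0.5082 0.0644 0.1514] rack mm [[-91.9 105.2 151.4]] toolyaw err -0.0012 z [ 0. -0. -1.] F [-0.07  0.07 -0.18] w 0.0006
ring 816
[-0.11940523  0.07675309  0.03106016] [-0.06643156  0.12947466  0.0357267 ] ((-92.74334716796875, 103.43775939941406), 26.850685119628906)
```

Call:
step_arm(
  commands="1 0.001 -0.002 0 0 0 0; 1 0 0 0.04 0 0 0; 1 0 0 0.04 0 0 0; 1 0 0 0.022 0 0 0; 1 0 0 0.01 0 0 0; 1 0 0 0.008 0 0 0; 1 0 0 0 0 0 0; 1 0 0 0 0 0 0",
)

```text
time_s: 9.1
tool_pos: [0.5075, 0.0624, 0.0322]
tcp_rot: [0.001, -0.048, 0.999, -0.0]
contact_force: [-0.2, -0.5, 0.5]
width: 0.0005
finger_force: 0.0
```

```bash
python3 ring.py w3 -.0926 .1036
```

```text
t 9.1 tcp [0.5075 0.0624 0.0322] rack mm [[-92.8 103.4  32.2]] toolyaw err -0.0019 z [ 0.002  0.    -1.   ] F [-0.24 -0.53  0.52] w 0.0005
ring 1581
[-0.11972432  0.07645576  0.0310019 ] [-0.07322779  0.12947457  0.03692217] ((-92.68778991699219, 102.9245834350586), 27.041284561157227)
```

View pics/w3.png

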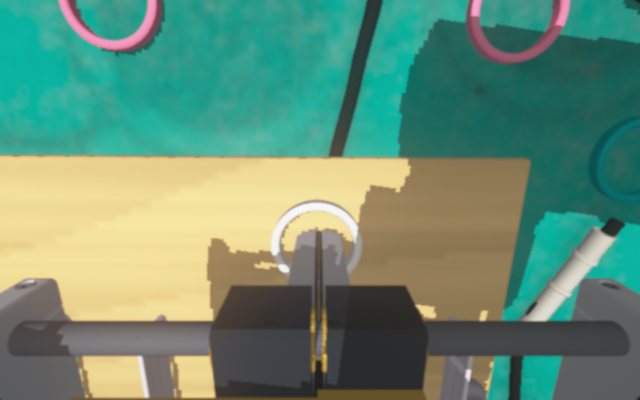

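The fingertips are inside the white ring's hole (px 245,318). I'll lower 4 mm and drag the ring along -y.

Call:
step_arm(
  commands="1 0 0 0.004 0 0 0; 1 0 -0.006 0 0 0 0; 1 0 -0.01 0 0 0 0; 1 0 -0.011 0 0 0 0; 1 0 -0.011 0 0 0 0; 1 0 -0.011 0 0 0 0; 1 0 -0.011 0 0 0 0; 1 0 0 0 0 0 0",
)

```text
time_s: 10.15
tool_pos: [0.5128, 0.0018, 0.0275]
tcp_rot: [0.0, -0.048, 0.999, -0.0]
contact_force: [0.0, -0.1, -0.3]
width: 0.0006
finger_force: 0.0
```

```bash
python3 ring.py w4 -.0926 .05
```

```text
t 10.15 tcp [0.5128 0.0018 0.0275] rack mm [[-93.5  42.5  27.5]] toolyaw err -0.0031 z [ 0. -0. -1.] F [ 0.01 -0.06 -0.3 ] w 0.0006
ring 1586
[-0.12091445  0.02677053  0.03104844] [-0.07066656  0.07992878  0.03696445] ((-94.27576446533203, 53.29853439331055), 26.74613380432129)
```

Call:
step_arm(
  commands="1 0 -0.007 0 0 0 0; 1 0 -0.007 0 0 0 0; 1 0 -0.006 0 0 0 0; 1 0 0 0 0 0 0; 1 0 0.005 0 0 0 0; 1 0 0.005 0 0 0 0; 1 0 0 0 0 0 0; 1 0 0 0 0 0 0",
)

```text
time_s: 11.2
tool_pos: [0.5136, -0.007, 0.0275]
tcp_rot: [0.0, -0.049, 0.999, -0.0]
contact_force: [0.5, 1.2, 0.0]
width: 0.0008
finger_force: 0.0
```

```bash
python3 ring.py w5 -.0926 .033
```

```text
t 11.2 tcp [ 0.5136 -0.007   0.0275] rack mm [[-93.6  33.7  27.5]] toolyaw err -0.0013 z [ 0. -0. -1.] F [0.52 1.24 0.03] w 0.0008
ring 1707
[-0.1210406   0.00808774  0.0310053 ] [-0.07509758  0.06083306  0.03689829] ((-94.2899169921875, 34.211875915527344), 26.965463638305664)
```

Call:
step_arm(
  commands="1 -0.005 -0.001 0 0 0 0; 1 -0.007 0 0 0 0 0; 1 -0.008 0 0 0 0 0; 1 -0.008 0 0 0 0 0; 1 -0.008 0 0 0 0 0; 1 -0.008 0 0 0 0 0; 1 -0.008 0 0 0 0 0; 1 0 0 0 0 0 0",
)

```text
time_s: 12.25
tool_pos: [0.5664, -0.0031, 0.0274]
tcp_rot: [0.001, -0.048, 0.999, -0.0]
contact_force: [-0.0, -0.1, -0.7]
width: 0.0004
finger_force: 0.0
```

```bash
python3 ring.py w6 -.050 .033; python3 - <<'E'
from h import *
im,d,p=wcloud("w6b");m=(d>0)&(abs(p[...,2]-.054)<.002);q=torack(p[m]);q=q[(q[:,0]>-.05)&(q[:,0]<.03)]
for y in(0,.064):
    a=q[abs(q[:,1]-y)<.006]
    if len(a)>3: print(y,len(a),a.min(0),a.max(0),a.mean(0))
E
```

```text
t 12.25 tcp [ 0.5664 -0.0031  0.0274] rack mm [[-40.6  32.3  27.4]] toolyaw err -0.0017 z [ 0.001  0.    -1.   ] F [-0.   -0.15 -0.67] w 0.0004
ring 1761
[-0.07840394 -0.00190906  0.03104298] [-0.03209878  0.06025204  0.03698228] ((-49.602603912353516, 28.494504928588867), 32.08731460571289)
0 156 [-0.04086729 -0.00237935  0.05213193] [-0.03032964  0.00356436  0.05540263] [-0.0365283   0.00065855  0.05386724]
0.064 154 [-0.04036365  0.06150526  0.05214339] [-0.03002114  0.06716504  0.05546565] [-0.03613153  0.06413168  0.05395149]
```

View pics/w6.png

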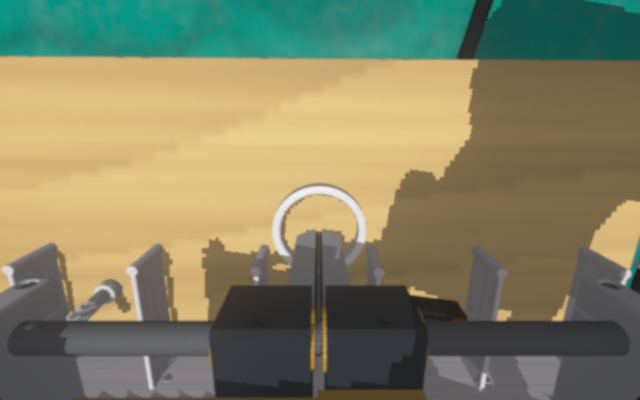

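The ring lies flat (px 228,320) and is centred between the two dividers of bay 3. I'll push on.

Call:
step_arm(
  commands="1 -0.008 0 0 0 0 0; 1 -0.008 0 0 0 0 0; 1 -0.008 0 0 0 0 0; 1 -0.008 0 0 0 0 0; 1 -0.008 0 0 0 0 0; 1 -0.008 0 0 0 0 0; 1 -0.006 0 0 0 0 0; 1 0 0 0 0 0 0",
)

```text
time_s: 13.35
tool_pos: [0.6198, 0.0021, 0.0274]
tcp_rot: [0.0, -0.048, 0.999, 0.0]
contact_force: [0.0, 0.2, 0.2]
width: 0.0003
finger_force: 0.0
```

```bash
python3 ring.py w7 .003 .032
```

```text
t 13.35 tcp [0.6198 0.0021 0.0274] rack mm [[13.1 32.2 27.4]] toolyaw err -0.0018 z [ 0.001  0.    -1.   ] F [0.01 0.18 0.16] w 0.0003
ring 1851
[-0.02482792  0.00671066  0.0310065 ] [0.02240148 0.06016495 0.03698498] ((2.0099496841430664, 33.34714126586914), 26.958139419555664)
```

Call:
step_arm(
  commands="1 -0.004 0 0 0 0 0; 1 -0.003 0 0 0 0 0; 1 -0.001 0 0 0 0 0; 1 -0.001 0 0 0 0 0; 1 -0.001 0 0 0 0 0; 1 0 0 0 0 0 0; 1 0 0 0 0 0 0; 1 0 0 0 0 0 0",
)

```text
time_s: 14.4
tool_pos: [0.6292, 0.003, 0.0275]
tcp_rot: [0.0, -0.048, 0.999, 0.0]
contact_force: [-0.0, -0.4, 0.1]
width: 0.0005
finger_force: 0.0
```

```bash
python3 ring.py w8 .010 .032
```

```text
t 14.4 tcp [0.6292 0.003  0.0275] rack mm [[22.4 32.2 27.5]] toolyaw err -0.0019 z [ 0.  0. -1.] F [-0.04 -0.35  0.09] w 0.0005
ring 1841
[-0.01610669  0.00639574  0.03101119] [0.03048407 0.05972754 0.03695558] ((10.571283340454102, 33.162044525146484), 26.95217514038086)
```

No contact force yet, so I'll go on in 0.5–1 mm steps until it pushes back.

Call:
step_arm(
  commands="1 -0.0008 0 0 0 0 0; 1 0 0 0 0 0 0; 1 -0.0005 0 0 0 0 0; 1 0 0 0 0 0 0; 1 -0.0005 0 0 0 0 0; 1 0 0 0 0 0 0; 1 0 0 0 0 0 0; 1 0 0 0 0 0 0",
)

```text
time_s: 15.45
tool_pos: [0.6307, 0.0032, 0.0274]
tcp_rot: [-0.0, -0.048, 0.999, 0.0]
contact_force: [-1.4, -0.0, 0.8]
width: 0.0004
finger_force: 0.5
```

Call:
step_arm(
  commands="1 -0.0005 0 0 0 0 0; 1 0 0 0 0 0 0; 1 -0.0005 0 0 0 0 0; 1 0 0 0 0 0 0; 1 0 0 0 0 0 0; 1 0 0 0 0 0 0; 1 0 0 0 0 0 0; 1 0 0 0 0 0 0",
)

```text
time_s: 16.45
tool_pos: [0.6312, 0.0032, 0.0274]
tcp_rot: [-0.001, -0.048, 0.999, 0.0]
contact_force: [-5.9, -1.1, 2.7]
width: 0.0004
finger_force: 2.6
```

```bash
python3 ring.py w9 .010 .032
```

```text
t 16.45 tcp [0.6312 0.0032 0.0274] rack mm [[24.5 32.3 27.4]] toolyaw err -0.0018 z [-0.001  0.    -1.   ] F [-5.93 -1.13  2.67] w 0.0004
ring 1947
[-0.01459354  0.0029921   0.03101024] [0.03902443 0.06276673 0.03699417] ((15.14930534362793, 32.87941360473633), 37.823177337646484)
```

The ring is home: it resists with about 6 N. I'll back off to the middle of the hole, lift straight out and look.

Call:
step_arm(
  commands="1 0.004 0 0 0 0 0; 1 0.006 0 0 0 0 0; 1 0.002 0 0 0 0 0; 1 0 0 -0.01 0 0 0; 1 0 0 -0.02 0 0 0; 1 0 0 -0.05 0 0 0; 1 0 0 -0.06 0 0 0; 1 0 0 -0.05 0 0 0",
)

```text
time_s: 17.5
tool_pos: [0.6208, 0.0021, 0.2209]
tcp_rot: [0.002, -0.048, 0.999, -0.0]
contact_force: [-0.2, -0.2, -0.3]
width: 0.0005
finger_force: 0.0
```

```bash
python3 ring.py w10 .011 .032; python3 - <<'E'
from h import *
im,d=snap("scene","s9");m=env.trace("scene","gasket_ring")
for r in m[:5]:
    k=r["pixels"]&(d>0);p=torack(world("scene",np.argwhere(k),d[k]));print(round(r["p"],2),np.round(np.median(p,0),3))
E
```

```text
t 17.5 tcp [0.6208 0.0021 0.2209] rack mm [[ 14.   32.2 220.9]] toolyaw err -0.0018 z [ 0.004 -0.    -1.   ] F [-0.18 -0.22 -0.28] w 0.0005
ring 653
[-0.01495691  0.00171238  0.03101268] [0.0392965  0.06322055 0.036921  ] ((11.780515670776367, 32.87423324584961), 40.243553161621094)
0.71 [-0.141  0.308  0.008]
0.67 [-0.286 -0.176  0.03 ]
0.65 [-0.222  0.217  0.007]
0.5 [0.006 0.321 0.007]
0.49 [0.025 0.014 0.03 ]
```

View pics/w10.png

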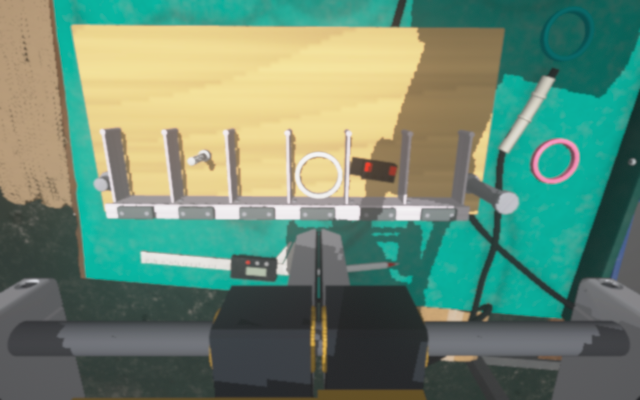

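View pics/s9.png

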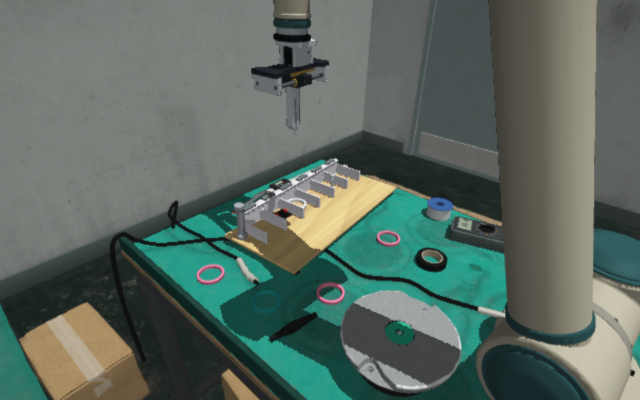

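The ring lies flat in the third bay (px 175,319), against the back wall. The terminal (170,374), the bolt (158,200), the reel and the connector have not moved.

```bash
python3 -c "
from workcell import env
print(env.job_done())"
```

```text
the job is handed in; nothing more can be done
None
```

The job is handed in: I touched tabs 1, 2 and 3 in order from the post end, then slid the white gasket ring flat into the third bay until it stopped against the back wall; the bystanders look unmoved in the final pictures, and the arm's clock read about 17.5 s of the 58 s limit.

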